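Charge the thinner pump and wet the varnish brush

ROBOT

A 6-joint arm with a two-finger parallel gripper is mounted at the origin on the work surface. World frame = base frame: x ahead of the robot, y to its left, z up, the work surface at z = 0. Lengths are in mm, angles in degrees, forces in N, time in s.
With the tool pointing down it reaches from about 350 to 850 mm from the base axis. Payload 8.1 kg.
Tool frame: the origin (TCP) lies midway between the tips of the shut fingers; the grasp point (between the pads) lies 19 mm behind it; z points along the fingers, y is the line along which they close (so a half turn about z gives the same grasp; the last joint's range is limited). The gripper opens to 85 mm and grips with 20 to 120 N. Pads are 22 mm wide; open, the fingers measure 114 mm over their backs; the gripper's body (76 mm by 85 mm) begins 54 mm behind the grasp point. The pads swing forward as they close: fully open they stand 13 mm farther back than shut.
Start: joints at [72.17, 7.471, 85.268, -0, 87.261, -4.893], TCP at [134.309, 584.779, 231.292] pointing down, gripper open.
Joint ranges: [-169.43, 169.43], [-51.17, 129.36], [1.28, 143.12], [-76.62, 256.62], [0, 156.53], [-152.29, 152.29]. Speed limits (degrees/s): [136.94, 136.94, 159.86, 180, 180, 180].

INTERFACE

Orientations are given as [roll, pitch, yaw] about the fixed x, y, z axes, in that order (R = Rz(yaw) Ry(pitch) Rx(roll)).
In Python, from bench import sensors, optics, r gives the robot as it stands.
- The arm moves only by the tool apply_moves, never from a script. Its argument "targets" is a list of rows, each a list of 7 numbers: the shift along the tool's x, y, z in mm, then the turn, a rotation vector about the tool's x, y, z in rad, then the closure, from 0 (fully open) to 1 (shut). In form: [[x, y, z, wx, wy, wz, claw], ...]. A call has 1 to 20 rows; each row shifts and turns the commanded pose from where the row before left it, along the tool's axes as they then stand; what a row does not reach is not made up. A row lasts 1/8 s, in which the tool goes at most 62.5 mm and 10.7 degrees, less where a joint would pass 70% of its speed; a pose out of reach is approached as far as the arm can. A call is refused whole if a number of a shift passes 62.5 or a number of a turn 0.188, either way. A call with a gripper value outside its range is refused whole. The fingers move at their own pace and stop on an object; "force" is the grip in N (left out, the last holds). Time passes only in rows, so rows that do not move let the fingers close. It gives the time, the measured TCP pose, the force, the opening and the grip force at its end, in the units of the state.
- sensors.sense(): the state, without advancing time (a new reading comes with each control period).
- optics.snapshot(name): name is "scene" or "top" or "wrist"; returns the picture (400x640x3 uint8, red, green, blue); there is no depth.
- optics.get_calibration(name): a dict with "camera_matrix" (3x3 intrinsics, pixels), "pose" (4x4, takes a point from camera to world coordinates). Camera axes: x right, y down, z forward; pixel columns grow to the right and rows downward; lengths in mm; the calibration is good to about 2 mm. The wrist camera is an equidistant fisheye: a pixel r from the principal point sees the ray r / f radians off the axis. A picture is of the moment at which its call begins: read the wrist's pose just before it. get_calibration takes no time and is no camera call; for the wrist camera it gives the pose at the moment of the call.
- r.hand_in(): hands the job in; it is judged then, once.
The state is a dict: "time": time; "joint_pos": joint angles; "qd": joint speeds; "joint_efforts": joint torques, N m; "tool_pos": TCP position; "tcp_rot": TCP orientation; "ft_force": force on the tool from outside, world axes, zero at the start; "wrist_torque": the same for the moment, N m; "finger_gap": finger opening in mm; "grip_force": force on a finger pad.
Only numpy, scipy, OpenCV 4.12 (cv2) and the standard library are available. Lean on these libraries where they do the work, as an engineer would, in place of code of your own. Each camera call takes 0.05 s, during which the arm holds its last target. There are 200 camera calls.

TASK

On the fly-tying bench, press the steel dish on top of the white thinner pump down until you feel it come up firmly against its stop, without forcing it, and let it spring all the way back up. Then pick up the varnish brush, dip its bristles well down inside the raised dish for a moment without leaning on it, and gently lay the brush back across both cradles of its rest, as it lay before. Leave everything else on the bench where it is.

Things in the scene. Friction and masses are not known exactly. Their poses are not given: they have to be found in the camera images.
- pump: dish-top thinner pump, fixed to the table: grey base plate 120 x 110 x 14 mm, white bottle 80 mm across, black collar up to 124 mm above the table. Origin: centre of the underside of the base plate, z up
- dish_floor (a point): centre of the inner floor of the open round steel dish on the pump; the dish is the pump's plunger and this point moves with it. z up; 171 mm above the table when the dish is up. Dish outer diameter 88 mm, wall 3 mm, inner floor about 70 mm across, rim 17 mm above this point; its steel stem (16 mm) runs down into the bottle
- dish (a joint): how far the dish is pressed down, m: 0 = fully up. It springs back when released. A dose stop hidden inside the bottle ends the stroke somewhere between 8 and 34 mm; it cannot be seen and differs each time. The spring needs about 2 N to start and never more than 7 N before the stop; at the stop the dish meets a stiff rubber buffer (about 16 N per mm), and must not be forced with more than 22 N
- rest: brush rest, fixed to the table: wooden base 110 x 60 x 8 mm (long side along its x) with two aluminium V cradles 70 mm apart along x (at x = -35 and +35 mm), each 8 mm thick and 34 mm wide; V bottom 36 mm and top 53 mm above the table. Origin: centre of the underside
- rest_cradle (a point): where the brush's origin should lie on the rest: 20 mm from the rest's middle towards -x, 47.3 mm above the table, on the axis that both V cradles define; x along that axis, z up
- brush: varnish brush lying in the cradles, 180 mm long, 45 g: round wooden handle 16 mm thick from x = -30 to +95 mm, steel ferrule 14 mm thick from -62 to -28 mm, stiff brown bristles from -60 mm to the tip at x = -85 mm. Origin on its axis, x along its axis towards the handle end. Hold it by the handle between the cradles
- brush_tip (a point): end of the bristles, on the brush's axis, x = -85 mm in the brush's frame
- brush_grip (a point): point on the brush's axis midway between the cradles, x = +20 mm in the brush's frame, 105 mm from the tip; near its centre of mass
- varnish_a: varnish bottle, amber, black cap, 40 mm across, 78 mm tall, standing loose on the table, not part of the job. Origin: centre of its underside
- varnish_b: varnish bottle, clear, black cap, 40 mm across, 78 mm tall, standing loose on the table, not part of the job. Origin: centre of its underside
- spool_a: thread spool with copper wire, 38 mm across, 40 mm tall, standing loose on the table, not part of the job. Origin: centre of its underside
- spool_b: thread spool with pale thread, 38 mm across, 40 mm tall, standing loose on the table, not part of the job. Origin: centre of its underside
- tin: flat round black tin, 84 mm across, 25 mm tall, standing loose on the table, not part of the job. Origin: centre of its underside
- fly_box: small clear fly box, 75 x 55 x 26 mm, standing loose on the table, not part of the job. Origin: centre of its underside
There are look-alikes about, which are no part of the job. There is more than one size of the brush; the one meant has the size given above.

How it is judged (in metres and radians):
On the way, in this order (a step that is already met when the one before it is completed fails the run):
1. the dish is pressed down firmly against the hidden stop (at least 2 N on the stop itself, for 0.2 s) (contact force between dish_c0 and buffer_c0 above 2 N), for 0.2 s.
2. the dish has sprung back up (within 3 mm), nothing touching it (value of joint dish below 0.003 m and contact force between the fingers and dish below 0.2 N), for 0.1 s.
3. the held brush has its tip inside the raised dish, at least 6 mm below the rim, within 30 mm of the dish's axis, for 0.2 s (z of brush_tip in the frame of dish_floor between -0.004 and 0.011 m and horizontal distance between brush_tip and dish_floor below 0.03 m and value of joint dish below 0.006 m and contact force between the fingers and brush above 0.5 N), for 0.2 s.
At the end, for the whole second after the job is handed in: The brush lies still and released in both V cradles, bristle end on the same side as at the start: its origin within 22 mm of the cradle point along the rest and 5 mm across and in height, its axis within 0.12 rad of the rest's; the dish is up (within 3 mm) (x of brush in the frame of rest_cradle between -0.022 and 0.022 m and y of brush in the frame of rest_cradle between -0.005 and 0.005 m and z of brush in the frame of rest_cradle between -0.005 and 0.005 m and angle between the x axis of brush and the x axis of rest_cradle, either way round below 0.12 rad and x of brush_tip in the frame of rest_cradle below 0 m and linear speed of brush below 0.02 m/s and value of joint dish below 0.003 m); the robot touches nothing.
It fails at once if the dish forced with more than 22 N (contact force between the fingers and dish above 22 N).
It fails at once if the brush leaned on the dish with more than 8 N (contact force between brush and dish above 8 N).
It fails at once if the brush dropped (moving faster than 0.5 m/s while not held, a fall of over 12 mm) (contact force between the fingers and brush below 0.05 N and linear speed of brush above 0.5 m/s).
It fails at once if a bystander pushed more than 25 mm or tipped over (distance of any of varnish_a, varnish_b, spool_a, spool_b, tin, fly_box from where it was at the start of the episode above 0.025 m or angle between any of varnish_a, varnish_b, spool_a, spool_b, tin, fly_box's own z axis and vertical above 0.5 rad).
It also fails if it takes over 72 s, if anything falls off the work surface, if the arm or the gripper's body presses on something with over 40 N, if the wrist force passes 120 N, or if a joint passes its speed limit or range.

## Working session

There is one attempt and no reset: what is moved stays moved. The work goes in short steps, Python scripts to look and compute and a tool call to move; the robot and the scene stay as the last step left them, time stands still between calls to the robot, and variables do not carry over. Pictures are saved under pics/ and viewed, at most 10 in all, crops included, and the job is handed in when it is done.

Besides the shell and the picture viewer there is one more tool, called after "Emit:" as name(argument=value, ...), one argument or row to a line, values as JSON. apply_moves: Moves the arm, as the interface text tells. Its arguments: {"type":"object","properties":{"targets":{"type":"array"},"force":{"type":"number"}},"required":["targets"]}

```bash
mkdir -p pics
python3 - <<'E'
from bench import sensors, optics, r
import cv2
for n in ("scene","top"):
    im=optics.snapshot(n); cv2.imwrite(f"pics/{n}0.png",im[:,:,::-1])
    c=optics.get_calibration(n); print(n,c["camera_matrix"],c["pose"])
s=sensors.sense(); print(s)
E
```

```text
scene [[368.95355356   0.         318.91556011]
 [  0.         368.95355356 201.76581923]
 [  0.           0.           1.        ]] [[-8.41669638e-01  3.63001748e-01 -3.99777377e-01  8.98803690e+02]
 [ 5.39981731e-01  5.70527063e-01 -6.18804170e-01  5.62624729e+02]
 [ 3.45681740e-03 -7.36701162e-01 -6.76209619e-01  7.01617379e+02]
 [ 0.00000000e+00  0.00000000e+00  0.00000000e+00  1.00000000e+00]]
top [[458.82277206   0.         325.53292599]
 [  0.         458.82277206 202.97801075]
 [  0.           0.           1.        ]] [[ 2.14363738e-02 -9.89978918e-01  1.39578735e-01  4.09715517e+02]
 [-9.99704114e-01 -1.96196518e-02  1.43789052e-02  1.01209318e+01]
 [-1.14963268e-02 -1.39845667e-01 -9.90106572e-01  1.04609129e+03]
 [ 0.00000000e+00  0.00000000e+00  0.00000000e+00  1.00000000e+00]]
{'time': 0.1, 'joint_pos': array([ 7.21712990e+01,  7.51137482e+00,  8.53238537e+01,  2.04592454e-04,
        8.72639004e+01, -4.89482554e+00]), 'qd': array([ 0.09782742, -0.12748858, -0.0557129 , -0.03339841, -0.06478321,
       -0.03308186]), 'joint_efforts': array([ 1.69204803e-03, -5.70947492e+01, -5.01944911e+01, -8.71320390e-05,
        8.01694812e-03,  5.16137106e-05]), 'tool_pos': array([134.13251082, 584.28636932, 230.33536497]), 'tcp_rot': array([-1.79901250e+02, -8.66196519e-03,  1.67066107e+02]), 'ft_force': array([ 0.09000745,  0.26571551, -0.11360874]), 'wrist_torque': array([-0.01983357,  0.0295657 , -0.04169516]), 'grip_force': 0.0, 'finger_gap': 85.03483364087553}
```

View pics/scene0.png

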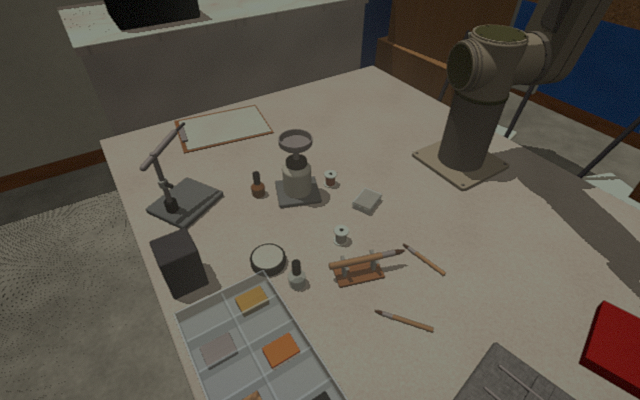

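View pics/top0.png

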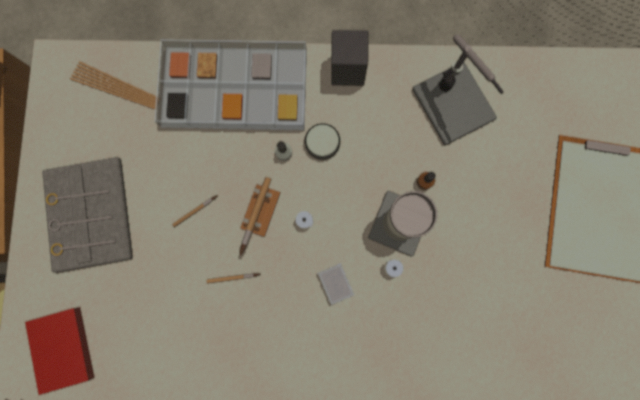

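The top view shows the pump dish at about (411,215) and three brush candidates: one on the rest with its tip near (242,252) and handle end near (268,180), a loose one at (195,210), and a loose one at (234,278). I choose the one on the rest, since the target lies in the cradles and is the longest. One close crop will check it.

```bash
cat > h.py <<'E'
from bench import sensors, optics, r
import cv2, numpy as np
def ray(n,px):
    c=optics.get_calibration(n);K=c["camera_matrix"];T=c["pose"]
    d=T[:3,:3]@np.linalg.solve(K,[px[0],px[1],1.]);return T[:3,3],d
def onz(n,px,z):
    o,d=ray(n,px);return o+d*(z-o[2])/d[2]
def tri(p1,p2):  # top px, scene px
    A=np.zeros((3,3));b=np.zeros(3);L=[]
    for n,p in(("top",p1),("scene",p2)):
        o,d=ray(n,p);d=d/np.linalg.norm(d);P=np.eye(3)-np.outer(d,d);A+=P;b+=P@o;L.append((o,P))
    X=np.linalg.solve(A,b);return X,[np.linalg.norm(P@(X-o)) for o,P in L]
E
python3 - <<'E'
from h import *
t=cv2.imread("pics/top0.png");s=cv2.imread("pics/scene0.png")
a=cv2.resize(t[160:280,170:310],None,fx=4,fy=4,interpolation=cv2.INTER_CUBIC)
b=cv2.resize(t[180:260,365:445],None,fx=3,fy=3,interpolation=cv2.INTER_CUBIC)
c=cv2.resize(s[120:210,260:340],None,fx=3,fy=3,interpolation=cv2.INTER_CUBIC)
im=np.zeros((510,800,3),np.uint8);im[:480,:560]=a;im[:240,560:800]=b;im[240:510,560:800]=c
cv2.imwrite("pics/crop.png",im)
for p in[(242,252),(268,180)]: print(onz("top",p,47.3))
print("dish rim",onz("top",(411.5,215),188), tri((411.5,215),(295.5,140)))
print("loose",[np.linalg.norm(onz("top",a,6)-onz("top",b,6)) for a,b in(((174,224),(217,196)),((207,281),(260,275)))])
E
```

```text
[439.49512364 203.60239585  47.3       ]
[599.43864501 153.29325625  47.3       ]
dish rim [ 511.08813885 -139.3190012   188.        ] (array([ 513.57523731, -141.86729468,  179.93418347]), [np.float64(1.8769895503179048), np.float64(1.8769895503179386)])
loose [np.float64(115.94361217499802), np.float64(119.52549445117548)]
```

View pics/crop.png

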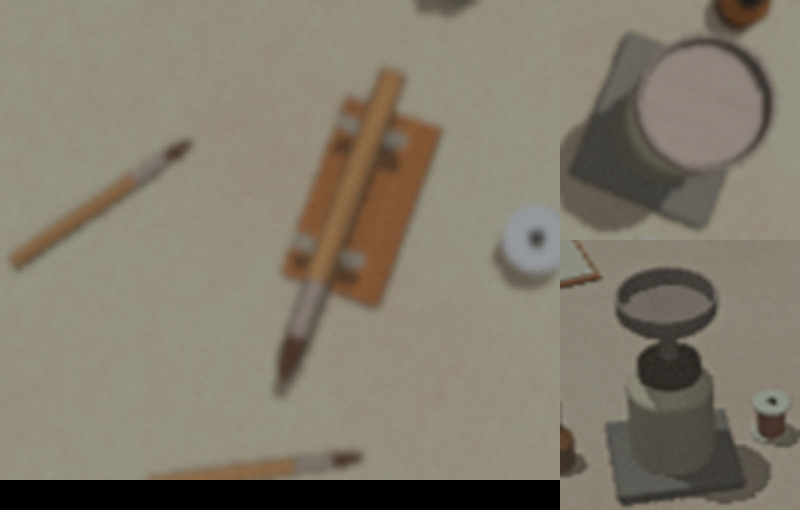

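The crop shows the brush on the rest is the long one: about 180 mm from tip (240,258) to handle end (268,177.5), while the loose ones are about 117 mm. The rim's outer ellipse in the top view is centred near (413.7,214.5).

Run:
```python
from h import *
T=onz("top",(240,258.2),47.3);H=onz("top",(268.1,177.5),47.3)
u=(H-T)/np.linalg.norm(H-T);print(T,H,np.linalg.norm(H-T),"dir",np.degrees(np.arctan2(u[1],u[0])))
for c in((371.5,130),(328,252)):print("cradle",onz("top",(170+c[0]/4,160+c[1]/4),47.3))
print("grip from tip",T+105*u,"from cradles",sum(onz("top",(170+c[0]/4,160+c[1]/4),47.3) for c in((371.5,130),(328,252)))/2)
print("dish",onz("top",(413.7,214.5),188))
s=cv2.imread("pics/scene0.png")
# bright inner dish floor in the top view
t=cv2.imread("pics/top0.png")[180:260,365:445].astype(int);m=((t[:,:,2]-t[:,:,1]>3)&(t.sum(2)>300)).astype(np.uint8)
n,l,st,ce=cv2.connectedComponentsWithStats(m);k=1+np.argmax([st[i,4] if abs(ce[i]-[48,35]).max()<8 else 0 for i in range(1,n)])
print(st[k],onz("top",ce[k]+[365,180],171))
S=sensors.sense();print(S["tool_pos"],S["tcp_rot"])
W=optics.get_calibration("wrist");print(W["pose"],W["camera_matrix"])
```

```text
[426.05021728 207.31628814  47.3       ] [605.08279821 153.29110264  47.3       ] 187.0063787765762 dir -16.791805715228683
cradle [571.1483529  163.53551292  47.3       ]
cradle [503.07188783 184.63368094  47.3       ]
grip from tip [526.57310383 176.98232566  47.3       ] from cradles [537.11012036 174.08459693  47.3       ]
dish [ 512.11621835 -143.44563671  188.        ]
[   0    0   80   80 3927] [ 510.89631762 -136.11052244  171.        ]
[134.13251082 584.28636932 230.33536497] [-1.79901250e+02 -8.66196519e-03  1.67066107e+02]
[[ 2.23820036e-01  9.34865945e-01  2.75554452e-01  6.36088760e+01]
 [ 9.74629186e-01 -2.14225516e-01 -6.48488897e-02  5.98184369e+02]
 [-1.59422403e-03  2.83077892e-01 -9.59095598e-01  3.73350020e+02]
 [ 0.00000000e+00  0.00000000e+00  0.00000000e+00  1.00000000e+00]] [[309.70691629   0.         315.04896844]
 [  0.         309.70691629 197.88770691]
 [  0.           0.           1.        ]]
```

Emit:
apply_moves(
  targets=[
    [0,0,0,0,0,0.07,0],
    [-42,-23,0,0,0,0,0.4],
    [-42,-23,0,0,0,0,0.4],
    [-42,-23,0,0,0,0,0.4],
    [-42,-23,0,0,0,0,0.4],
    [-42,-23,0,0,0,0,0.4],
    [-42,-23,0,0,0,0,0.4],
    [-42,-23,0,0,0,0,0.4],
    [-42,-23,0,0,0,0,0.4],
    [-42,-23,0,0,0,0,0.4],
    [-42,-23,0,0,0,0,0.4],
    [-42,-23,0,0,0,0,0.4],
    [-41,-22,0,0,0,0,0.4],
    [0,0,0,0,0,0,0.4],
    [0,0,0,0,0,0,0.4],
  ],
)

```text
time: 1.98
tool_pos: [534.8, 175.2, 230.7]
tcp_rot: [-180.0, -0.1, 163.0]
ft_force: [0.4, 1.3, -0.3]
finger_gap: 51.3
grip_force: 0.0
```

```bash
cat >> h.py <<'E'
def wray(C,px):
    K=C["camera_matrix"];T=C["pose"];f=K[0,0];v=np.array(px,float)-K[:2,2];q=np.linalg.norm(v);th=q/f
    d=np.array([*(v/max(q,1e-9)*np.sin(th)),np.cos(th)]);return T[:3,3],T[:3,:3]@d
def wz(C,px,z):
    o,d=wray(C,px);return o+d*(z-o[2])/d[2]
E
python3 - <<'E'
from h import *
import json
C=optics.get_calibration("wrist");im=optics.snapshot("wrist");cv2.imwrite("pics/w1.png",im[:,:,::-1])
np.savez("w1.npz",K=C["camera_matrix"],T=C["pose"])
s=sensors.sense();print(s["tool_pos"],s["tcp_rot"],s["finger_gap"],s["time"])
E
```

```text
[534.61415236 175.65385005 230.89993459] [-1.79991327e+02 -5.70424712e-02  1.63074997e+02] 51.69272365100459 2.025
```

View pics/w1.png

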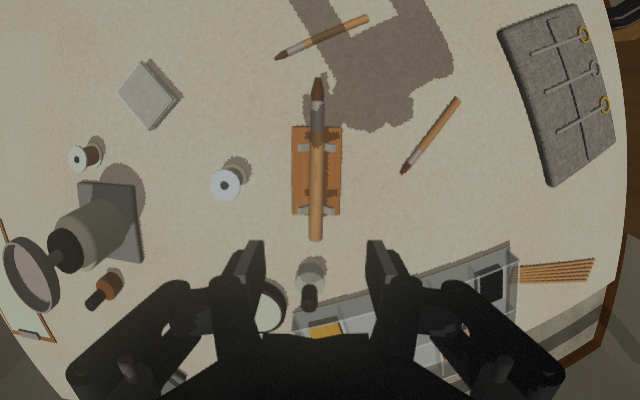

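The wrist view shows the brush from tip (317,79) to handle end (316,240), nearly aligned with the tool. The cradles are near rows 147 and 211.

Run:
```python
from h import *
d=np.load("w1.npz");C={"camera_matrix":d["K"],"pose":d["T"]}
im=cv2.imread("pics/w1.png");hsv=cv2.cvtColor(im,cv2.COLOR_BGR2HSV)
P=[]
for v in(160,170,180,190,200,225,235):
    row=im[v].astype(int);print(v,[tuple(int(a) for a in row[u][::-1]) for u in(300,306,309,312,316,320,324,327,332)]) if v in(180,) else 0
    g=im[v,295:340].astype(float).sum(1)
    e=np.diff(cv2.GaussianBlur(g[None],(3,1),0)[0]);a=np.argmax(np.abs(e[5:20]))+5;b=np.argmax(np.abs(e[24:38]))+24
    u=295+(a+b+1)/2;p=wz(C,(u,v),47.3);print(v,295+a,295+b,p.round(1),np.linalg.norm(wz(C,(295+b,v),47.3)-wz(C,(295+a,v),47.3)).round(1))
T=wz(C,(317,79),47.3);H=wz(C,(316,240),47.3);u=(H-T)/np.linalg.norm(H-T)
print(T,H,np.linalg.norm(H-T),np.degrees(np.arctan2(u[1],u[0])),"grip",T+105*u,H-75*u)
for a,b in(((297,148),(337,148)),((297,211),(338,211))):print("cr",(wz(C,a,52)+wz(C,b,52))/2)
```

```text
160 310 327 [518.4 182.   47.3] 18.1
170 310 321 [527.9 175.7  47.3] 11.8
180 [(141, 97, 59), (144, 97, 57), (117, 87, 58), (142, 108, 72), (156, 119, 77), (143, 108, 71), (96, 69, 46), (109, 76, 48), (143, 97, 56)]
180 310 321 [538.5 172.5  47.3] 11.9
190 304 321 [548.2 166.1  47.3] 18.6
200 311 327 [561.2 169.6  47.3] 17.6
225 307 322 [588.  156.3  47.3] 17.0
235 307 322 [599.8 152.7  47.3] 17.2
[435.54949712 204.97535949  47.3       ] [606.13135192 151.9276348   47.3       ] 178.63994593083711 -17.274703905682745 grip [535.81315686 173.79526109  47.3       ] [534.51445211 174.19913366  47.3       ]
cr [504.80074244 183.85846717  52.        ]
cr [571.28364665 164.24786144  52.        ]
```

Emit:
apply_moves(
  targets=[
    [-10.3,-44.3,0,0,0,0,1],
    [-10.3,-44.3,0,0,0,0,1],
    [-10.3,-44.3,0,0,0,0,1],
    [-10.3,-44.3,0,0,0,0,1],
    [-10.3,-44.3,0,0,0,0,1],
    [-10.3,-44.3,0,0,0,0,1],
    [-10.3,-44.3,0,0,0,0,1],
    [0,0,0,0,0,0,1],
    [0,0,0,0,0,0,1],
    [0,0,20,0,0,0,1],
    [0,0,20,0,0,0,1],
    [0,0,8,0,0,0,1],
    [0,0,0,0,0,0,1],
    [0,0,0,0,0,0,1],
  ],
)

```text
time: 3.78
tool_pos: [514.2, -142.6, 183.8]
tcp_rot: [-180.0, 0.0, 163.1]
ft_force: [-0.1, 0.1, 0.7]
finger_gap: 0.1
grip_force: 0.0
```

Emit:
apply_moves(
  targets=[
    [0,0,5,0,0,0,1],
    [0,0,4,0,0,0,1],
    [0,0,3,0,0,0,1],
    [0,0,2,0,0,0,1],
    [0,0,0,0,0,0,1],
  ],
)

```text
time: 4.4
tool_pos: [513.8, -142.6, 169.3]
tcp_rot: [-180.0, -0.0, 163.0]
ft_force: [-1.0, 0.9, 2.8]
finger_gap: 0.0
grip_force: 0.8
```

Emit:
apply_moves(
  targets=[
    [0,0,1.5,0,0,0,1],
    [0,0,1.5,0,0,0,1],
    [0,0,1.5,0,0,0,1],
    [0,0,0,0,0,0,1],
    [0,0,0,0,0,0,1],
  ],
)

```text
time: 5.03
tool_pos: [513.9, -142.6, 164.8]
tcp_rot: [-180.0, 0.0, 163.1]
ft_force: [-0.9, -0.2, 2.2]
finger_gap: 0.2
grip_force: 1.1
```

Emit:
apply_moves(
  targets=[
    [0,0,0.5,0,0,0,1],
    [0,0,0.5,0,0,0,1],
    [0,0,0,0,0,0,1],
  ],
)

```text
time: 5.4
tool_pos: [513.9, -142.6, 163.8]
tcp_rot: [-180.0, 0.0, 163.0]
ft_force: [-0.8, 0.0, 2.0]
finger_gap: 0.3
grip_force: 1.1
```

Emit:
apply_moves(
  targets=[
    [0,0,0.5,0,0,0,1],
    [0,0,0.5,0,0,0,1],
    [0,0,0,0,0,0,1],
  ],
)

```text
time: 5.78
tool_pos: [513.9, -142.6, 162.8]
tcp_rot: [-180.0, 0.0, 163.1]
ft_force: [-1.3, -0.8, 2.3]
finger_gap: -0.2
grip_force: 1.2
```

Emit:
apply_moves(
  targets=[
    [0,0,0.5,0,0,0,1],
    [0,0,0.5,0,0,0,1],
    [0,0,0,0,0,0,1],
  ],
)

```text
time: 6.15
tool_pos: [513.9, -142.6, 161.8]
tcp_rot: [-180.0, 0.0, 163.1]
ft_force: [-0.2, -1.2, 2.0]
finger_gap: 0.1
grip_force: 1.2
```

Emit:
apply_moves(
  targets=[
    [0,0,0.5,0,0,0,1],
    [0,0,0.5,0,0,0,1],
    [0,0,0,0,0,0,1],
  ],
)

```text
time: 6.52
tool_pos: [513.9, -142.6, 160.8]
tcp_rot: [-180.0, 0.0, 163.1]
ft_force: [-0.7, -1.0, 2.3]
finger_gap: 0.2
grip_force: 1.3
```

Emit:
apply_moves(
  targets=[
    [0,0,0.5,0,0,0,1],
    [0,0,0.5,0,0,0,1],
    [0,0,0,0,0,0,1],
  ],
)

```text
time: 6.9
tool_pos: [513.9, -142.6, 159.8]
tcp_rot: [-180.0, 0.0, 163.1]
ft_force: [0.1, -1.3, 2.3]
finger_gap: -0.2
grip_force: 1.3
```

Emit:
apply_moves(
  targets=[
    [0,0,0.5,0,0,0,1],
    [0,0,0.5,0,0,0,1],
    [0,0,0,0,0,0,1],
  ],
)

```text
time: 7.28
tool_pos: [513.9, -142.6, 158.8]
tcp_rot: [-180.0, 0.0, 163.0]
ft_force: [0.4, -1.4, 2.7]
finger_gap: 0.1
grip_force: 1.4
```

Emit:
apply_moves(
  targets=[
    [0,0,0.5,0,0,0,1],
    [0,0,0.5,0,0,0,1],
    [0,0,0,0,0,0,1],
  ],
)

```text
time: 7.65
tool_pos: [513.9, -142.6, 157.8]
tcp_rot: [-180.0, 0.0, 163.1]
ft_force: [-0.4, -1.0, 3.9]
finger_gap: -0.1
grip_force: 1.4
```

Emit:
apply_moves(
  targets=[
    [0,0,0.5,0,0,0,1],
    [0,0,0.5,0,0,0,1],
    [0,0,0,0,0,0,1],
  ],
)

```text
time: 8.02
tool_pos: [513.9, -142.6, 156.8]
tcp_rot: [-180.0, 0.0, 163.1]
ft_force: [0.3, -1.3, 2.9]
finger_gap: 0.2
grip_force: 1.5
```

Emit:
apply_moves(
  targets=[
    [0,0,0.5,0,0,0,1],
    [0,0,0.5,0,0,0,1],
    [0,0,0,0,0,0,1],
  ],
)

```text
time: 8.4
tool_pos: [513.9, -142.6, 155.8]
tcp_rot: [-180.0, 0.0, 163.1]
ft_force: [-0.0, -1.6, 3.9]
finger_gap: -0.2
grip_force: 1.6
```

Emit:
apply_moves(
  targets=[
    [0,0,0.5,0,0,0,1],
    [0,0,0.5,0,0,0,1],
    [0,0,0,0,0,0,1],
  ],
)

```text
time: 8.78
tool_pos: [513.9, -142.6, 154.8]
tcp_rot: [-180.0, 0.0, 163.1]
ft_force: [0.3, -1.5, 3.3]
finger_gap: -0.0
grip_force: 1.6
```

Emit:
apply_moves(
  targets=[
    [0,0,0.5,0,0,0,1],
    [0,0,0.5,0,0,0,1],
    [0,0,0,0,0,0,1],
  ],
)

```text
time: 9.15
tool_pos: [513.9, -142.6, 153.8]
tcp_rot: [-180.0, 0.0, 163.1]
ft_force: [1.4, -1.8, 3.5]
finger_gap: -0.3
grip_force: 1.7
```

Emit:
apply_moves(
  targets=[
    [0,0,0.5,0,0,0,1],
    [0,0,0.5,0,0,0,1],
    [0,0,0,0,0,0,1],
  ],
)

```text
time: 9.52
tool_pos: [513.9, -142.6, 152.8]
tcp_rot: [-180.0, 0.0, 163.1]
ft_force: [0.0, -1.4, 3.4]
finger_gap: 0.1
grip_force: 1.7
```

Emit:
apply_moves(
  targets=[
    [0,0,0.5,0,0,0,1],
    [0,0,0.5,0,0,0,1],
    [0,0,0,0,0,0,1],
  ],
)

```text
time: 9.9
tool_pos: [513.9, -142.5, 151.8]
tcp_rot: [180.0, 0.0, 163.1]
ft_force: [1.2, -0.9, 3.9]
finger_gap: 0.1
grip_force: 1.8
```

Emit:
apply_moves(
  targets=[
    [0,0,0.5,0,0,0,1],
    [0,0,0.5,0,0,0,1],
    [0,0,0,0,0,0,1],
  ],
)

```text
time: 10.28
tool_pos: [513.9, -142.6, 150.8]
tcp_rot: [-180.0, 0.0, 163.1]
ft_force: [1.4, -1.3, 3.6]
finger_gap: -0.0
grip_force: 1.8
```

Emit:
apply_moves(
  targets=[
    [0,0,0.5,0,0,0,1],
    [0,0,0.5,0,0,0,1],
    [0,0,0,0,0,0,1],
  ],
)

```text
time: 10.65
tool_pos: [513.9, -142.6, 149.7]
tcp_rot: [180.0, 0.0, 163.1]
ft_force: [1.0, -1.8, 3.8]
finger_gap: -0.3
grip_force: 1.9
```

Emit:
apply_moves(
  targets=[
    [0,0,0.5,0,0,0,1],
    [0,0,0.5,0,0,0,1],
    [0,0,0,0,0,0,1],
  ],
)

```text
time: 11.02
tool_pos: [513.9, -142.6, 148.7]
tcp_rot: [-180.0, 0.0, 163.1]
ft_force: [0.5, -1.7, 3.4]
finger_gap: -0.5
grip_force: 1.9
```

Emit:
apply_moves(
  targets=[
    [0,0,0.5,0,0,0,1],
    [0,0,0.5,0,0,0,1],
    [0,0,0,0,0,0,1],
  ],
)

```text
time: 11.4
tool_pos: [513.9, -142.5, 147.8]
tcp_rot: [-180.0, 0.0, 163.1]
ft_force: [1.1, -2.3, 2.9]
finger_gap: 0.1
grip_force: 2.0
```

Emit:
apply_moves(
  targets=[
    [0,0,0.5,0,0,0,1],
    [0,0,0.5,0,0,0,1],
    [0,0,0,0,0,0,1],
  ],
)

```text
time: 11.78
tool_pos: [513.9, -142.6, 146.7]
tcp_rot: [-180.0, 0.0, 163.1]
ft_force: [0.1, -1.6, 4.0]
finger_gap: 0.2
grip_force: 2.1
```

Emit:
apply_moves(
  targets=[
    [0,0,0.5,0,0,0,1],
    [0,0,0.5,0,0,0,1],
    [0,0,0,0,0,0,1],
  ],
)

```text
time: 12.15
tool_pos: [513.9, -142.6, 145.8]
tcp_rot: [-180.0, 0.0, 163.1]
ft_force: [0.8, -1.4, 3.4]
finger_gap: 0.1
grip_force: 2.1
```

Emit:
apply_moves(
  targets=[
    [0,0,0.5,0,0,0,1],
    [0,0,0.5,0,0,0,1],
    [0,0,0,0,0,0,1],
  ],
)

```text
time: 12.52
tool_pos: [513.9, -142.6, 144.8]
tcp_rot: [-180.0, 0.0, 163.1]
ft_force: [1.3, -2.0, 5.4]
finger_gap: 0.1
grip_force: 2.2
```

Emit:
apply_moves(
  targets=[
    [0,0,0.3,0,0,0,1],
    [0,0,0.3,0,0,0,1],
    [0,0,0,0,0,0,1],
  ],
)

```text
time: 12.9
tool_pos: [513.9, -142.5, 144.2]
tcp_rot: [180.0, 0.0, 163.1]
ft_force: [1.3, -1.4, 3.3]
finger_gap: 0.1
grip_force: 2.2
```

Emit:
apply_moves(
  targets=[
    [0,0,0.5,0,0,0,1],
    [0,0,0.4,0,0,0,1],
    [0,0,0,0,0,0,1],
  ],
)

```text
time: 13.28
tool_pos: [513.9, -142.6, 143.2]
tcp_rot: [180.0, 0.0, 163.1]
ft_force: [1.8, -1.6, 4.3]
finger_gap: -0.1
grip_force: 2.2
```

Emit:
apply_moves(
  targets=[
    [0,0,0.5,0,0,0,1],
    [0,0,0.5,0,0,0,1],
    [0,0,0,0,0,0,1],
  ],
)

```text
time: 13.65
tool_pos: [513.9, -142.6, 142.2]
tcp_rot: [-180.0, 0.0, 163.0]
ft_force: [1.7, -2.1, 4.6]
finger_gap: 0.2
grip_force: 2.3
```

Emit:
apply_moves(
  targets=[
    [0,0,0.5,0,0,0,1],
    [0,0,0.5,0,0,0,1],
    [0,0,0,0,0,0,1],
  ],
)

```text
time: 14.02
tool_pos: [513.9, -142.6, 141.3]
tcp_rot: [-180.0, 0.0, 163.1]
ft_force: [1.3, -2.6, 4.8]
finger_gap: 0.2
grip_force: 2.4
```

Emit:
apply_moves(
  targets=[
    [0,0,0.5,0,0,0,1],
    [0,0,0.5,0,0,0,1],
    [0,0,0,0,0,0,1],
  ],
)

```text
time: 14.4
tool_pos: [513.9, -142.6, 140.3]
tcp_rot: [-180.0, 0.0, 163.1]
ft_force: [0.8, -1.6, 5.1]
finger_gap: -0.0
grip_force: 2.4
```

Emit:
apply_moves(
  targets=[
    [0,0,0.5,0,0,0,1],
    [0,0,0.5,0,0,0,1],
    [0,0,0,0,0,0,1],
  ],
)

```text
time: 14.78
tool_pos: [513.9, -142.6, 139.3]
tcp_rot: [-180.0, 0.0, 163.1]
ft_force: [0.7, -1.7, 4.5]
finger_gap: 0.1
grip_force: 2.5
```

Emit:
apply_moves(
  targets=[
    [0,0,0.5,0,0,0,1],
    [0,0,0.5,0,0,0,1],
    [0,0,0,0,0,0,1],
  ],
)

```text
time: 15.15
tool_pos: [513.9, -142.6, 138.3]
tcp_rot: [-180.0, 0.0, 163.1]
ft_force: [0.9, -1.6, 4.5]
finger_gap: -0.0
grip_force: 2.5
```

Emit:
apply_moves(
  targets=[
    [0,0,0.5,0,0,0,1],
    [0,0,0.4,0,0,0,1],
    [0,0,0,0,0,0,1],
  ],
)

```text
time: 15.52
tool_pos: [513.9, -142.6, 137.5]
tcp_rot: [-180.0, 0.0, 163.1]
ft_force: [1.4, -2.2, 5.6]
finger_gap: -0.5
grip_force: 2.6
```

Emit:
apply_moves(
  targets=[
    [0,0,0.3,0,0,0,1],
    [0,0,0.3,0,0,0,1],
    [0,0,0,0,0,0,1],
  ],
)

```text
time: 15.9
tool_pos: [513.9, -142.6, 137.1]
tcp_rot: [-180.0, 0.0, 163.1]
ft_force: [0.3, -1.1, 6.9]
finger_gap: 0.2
grip_force: 3.6
```

The grip force jumped and z lags the command, so the dish has met the stop. I'll press slightly more and hold.

Emit:
apply_moves(
  targets=[
    [0,0,0.3,0,0,0,1],
    [0,0,0,0,0,0,1],
    [0,0,0,0,0,0,1],
  ],
)

```text
time: 16.27
tool_pos: [513.9, -142.6, 137.1]
tcp_rot: [-180.0, 0.0, 163.1]
ft_force: [-1.3, -1.1, 9.8]
finger_gap: 0.2
grip_force: 4.4
```

Emit:
apply_moves(
  targets=[
    [0,0,0.3,0,0,0,1],
    [0,0,0,0,0,0,1],
    [0,0,0,0,0,0,1],
    [0,0,0,0,0,0,1],
  ],
)

```text
time: 16.77
tool_pos: [513.9, -142.6, 136.9]
tcp_rot: [-180.0, 0.0, 163.1]
ft_force: [-1.0, -1.1, 10.6]
finger_gap: -0.1
grip_force: 5.1
```

Emit:
apply_moves(
  targets=[
    [0,0,-5,0,0,0,1],
    [0,0,-6,0,0,0,1],
    [0,0,-6,0,0,0,1],
    [0,0,-6,0,0,0,1],
    [0,0,-6,0,0,0,1],
    [0,0,-6,0,0,0,1],
    [0,0,-8,0,0,0,1],
    [0,0,0,0,0,0,1],
    [0,0,0,0,0,0,1],
    [0,0,0,0,0,0,1],
    [0,0,-25,0,0,0,1],
    [0,0,-25,0,0,0,1],
  ],
)

```text
time: 18.27
tool_pos: [513.4, -142.4, 229.0]
tcp_rot: [180.0, -0.1, 163.0]
ft_force: [0.3, -0.0, -0.8]
finger_gap: -0.3
grip_force: 0.0
```

Emit:
apply_moves(
  targets=[
    [10.3,44.1,0,0,0,0,0.5],
    [10.3,44.1,0,0,0,0,0.5],
    [10.3,44.1,0,0,0,0,0.5],
    [10.3,44.1,0,0,0,0,0.5],
    [10.3,44.1,0,0,0,0,0.5],
    [10.3,44.1,0,0,0,0,0.5],
    [10.3,44.1,0,0,0,0,0.5],
    [0,0,0,0,0,0,0.5],
    [0,0,40,0,0,0,0.5],
    [0,0,40,0,0,0,0.5],
    [0,0,40,0,0,0,0.5],
    [0,0,0,0,0,0,0.5],
    [0,0,0,0,0,0,0.5],
  ],
)

```text
time: 19.9
tool_pos: [535.7, 173.4, 110.8]
tcp_rot: [180.0, 0.1, 163.0]
ft_force: [0.9, 0.7, 0.2]
finger_gap: 42.4
grip_force: 0.0
```

Run:
```python
from h import *
im=optics.snapshot("top");cv2.imwrite("pics/t2.png",im[:,:,::-1])
s=sensors.sense();print(s["tool_pos"],s["tcp_rot"],s["finger_gap"])
a=cv2.imread("pics/top0.png")[180:260,365:445];b=cv2.imread("pics/t2.png")[180:260,365:445]
d=cv2.absdiff(a,b).max(2);print("dish changed px",(d>40).sum(), (d>20).sum())
```

```text
[536.37789591 173.71783169 111.56958405] [1.79913187e+02 1.59359368e-01 1.63031241e+02] 42.87568741736504
dish changed px 0 0
```

The dish region looks exactly as it did at the start, so it has sprung back. Now I'll descend, then grip the handle.

Emit:
apply_moves(
  targets=[
    [0,0,25,0,0,0,0.5],
    [0,0,25,0,0,0,0.5],
    [0,0,20,0,0,0,0.5],
    [0,0,12,0,0,0,0.5],
    [0,0,0,0,0,0,0.5],
    [0,0,0,0,0,0,0.5],
  ],
  force=40,
)

```text
time: 20.7
tool_pos: [535.7, 173.9, 28.2]
tcp_rot: [180.0, 0.1, 163.1]
ft_force: [1.2, 0.7, 0.4]
finger_gap: 42.6
grip_force: 0.0
```

Emit:
apply_moves(
  targets=[
    [0,0,0,0,0,0,0.7],
    [0,0,0,0,0,0,0.7],
    [0,0,0,0,0,0,1],
    [0,0,0,0,0,0,1],
    [0,0,0,0,0,0,1],
    [0,0,0,0,0,0,1],
    [0,0,0,0,0,0,1],
  ],
  force=40,
)

```text
time: 21.58
tool_pos: [536.2, 175.4, 28.4]
tcp_rot: [179.8, 0.1, 163.1]
ft_force: [2.7, 7.4, 1.9]
finger_gap: 14.6
grip_force: 39.1
```

Emit:
apply_moves(
  targets=[
    [0,1,0,0,0,0,1],
    [0,0.8,0,0,0,0,1],
    [0,0,0,0,0,0,1],
  ],
)

```text
time: 21.95
tool_pos: [536.2, 175.7, 28.1]
tcp_rot: [180.0, 0.1, 163.1]
ft_force: [-0.8, 2.7, 6.1]
finger_gap: 14.6
grip_force: 39.5
```

Emit:
apply_moves(
  targets=[
    [0,0,-3,0,0,0,1],
    [0,0,-10,0,0,0,1],
    [0,0,-20,0,0,0,1],
    [0,0,-40,0,0,0,1],
    [0,0,-50,0,0,0,1],
    [0,0,-50,0,0,0,1],
    [0,0,-50,0,0,0,1],
    [0,0,0,0,0,0,1],
    [0,0,0,0,0,0,1],
    [0,0,0,0,0,0,1],
  ],
)

```text
time: 23.2
tool_pos: [534.4, 175.2, 248.5]
tcp_rot: [-179.9, -0.2, 163.1]
ft_force: [0.1, -0.1, -0.5]
finger_gap: 14.8
grip_force: 38.9
```

Run:
```python
from h import *
C=optics.get_calibration("wrist");im=optics.snapshot("wrist");cv2.imwrite("pics/w2.png",im[:,:,::-1])
np.savez("w2.npz",K=C["camera_matrix"],T=C["pose"])
s=sensors.sense();print(s["tool_pos"],s["tcp_rot"],s["finger_gap"],s["grip_force"])
```

```text
[534.4448453  175.23056388 248.4337982 ] [-1.79908747e+02 -1.55692253e-01  1.63051307e+02] 14.807093231739511 38.91376733779907
```

View pics/w2.png

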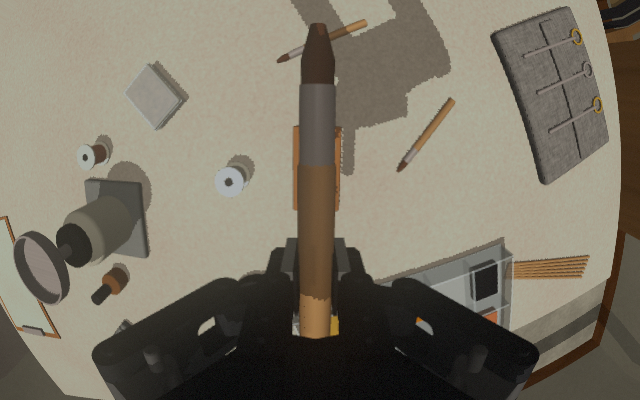

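The brush is held straight along the tool x axis with its tip at (317,24). I'll carry it beside the dish and tilt it.

Emit:
apply_moves(
  targets=[
    [-20.6,-38.8,-3,0,0,0,1],
    [-20.6,-38.8,-3,0,0,0,1],
    [-20.6,-38.8,-3,0,0,0,1],
    [-20.6,-38.8,-3,0,0,0,1],
    [-20.6,-38.8,-3,0,0,0,1],
    [-20.6,-38.8,-3,0,0,0,1],
    [-20.6,-38.8,-3,0,0,0,1],
    [-20.6,-38.8,-3,0,0,0,1],
    [0,0,0,0,0,0,1],
    [0,0,0,0,-0.1,0,1],
    [0,0,0,0,-0.1,0,1],
    [0,0,0,0,-0.1,0,1],
    [0,0,0,0,-0.1,0,1],
    [0,0,0,0,-0.1,0,1],
    [0,0,0,0,-0.1,0,1],
    [0,0,0,0,-0.1,0,1],
    [0,0,0,0,0,0,1],
    [0,0,0,0,0,0,1],
  ],
)

```text
time: 25.5
tool_pos: [602.7, -169.1, 274.6]
tcp_rot: [180.0, 40.0, 163.1]
ft_force: [0.8, 0.5, -0.3]
finger_gap: 14.5
grip_force: 39.0
```

Run:
```python
from h import *
d=np.load("w2.npz");C={"camera_matrix":d["K"],"pose":d["T"]}
for z in(262,267.4,272):
    t=wz(C,(317,24),z);g=np.array([534.4,175.2,z]);print(z,t,np.linalg.norm(t-g),np.degrees(np.arctan2(*(t-g)[[1,0]])))
a=optics.snapshot("top");b=optics.snapshot("scene")
t=cv2.resize(a[150:270,350:510],None,fx=5,fy=4.16,interpolation=cv2.INTER_CUBIC)[:500,:800]
A=cv2.resize(a[165:265,360:500],None,fx=4,fy=4)[:400,:400*1]
A=cv2.resize(a[160:260,365:465],(400,400),interpolation=cv2.INTER_CUBIC);B=cv2.resize(b[70:170,245:345],(400,400),interpolation=cv2.INTER_CUBIC)
cv2.imwrite("pics/dip1.png",np.hstack([A,B])[:,:,::-1])
s=sensors.sense();print(s["tool_pos"],s["tcp_rot"],s["finger_gap"],s["grip_force"],s["joint_pos"])
```

```text
262 [430.44018448 205.19024647 262.        ] 108.19915954513178 163.90824841200728
267.4 [431.90048908 204.71826678 267.4       ] 106.66526056670956 163.93442140224397
272 [433.14445226 204.31621001 272.        ] 105.35862391067438 163.95731801342032
[ 603.40701775 -169.54627977  275.53360953] [-179.99775117   40.12072441  163.07060591] 14.760847409708752 38.96983623504639 [-22.46042289 -25.69190895 119.29101924   4.90751822  46.51678017
 -97.61638254]
```

View pics/dip1.png

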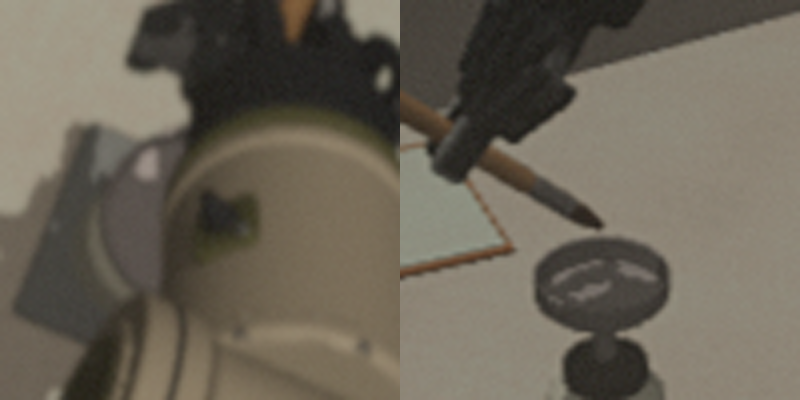

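The tip hangs about 34 mm above the rim and over the dish centre. The scene tip is at (296,127) and the predicted tip is (513.6,-142,221). I'll lower it 46 mm straight down.

Emit:
apply_moves(
  targets=[
    [6.4,0,7.6,0,0,0,1],
    [6.4,0,7.6,0,0,0,1],
    [6.4,0,7.6,0,0,0,1],
    [5.2,0,6.1,0,0,0,1],
    [5.2,0,6.1,0,0,0,1],
    [0,0,0,0,0,0,1],
    [0,0,0,0,0,0,1],
    [0,0,0,0,0,0,1],
  ],
)

```text
time: 26.6
tool_pos: [602.7, -169.6, 229.0]
tcp_rot: [-180.0, 40.2, 163.1]
ft_force: [0.4, 0.2, -0.7]
finger_gap: 14.5
grip_force: 39.0
```

Run:
```python
from h import *
b=optics.snapshot("scene")
cv2.imwrite("pics/dip2.png",cv2.resize(b[90:190,245:345],(500,500),interpolation=cv2.INTER_CUBIC)[:,:,::-1])
s=sensors.sense();print(s["tool_pos"],s["tcp_rot"],s["ft_force"])
from scipy.spatial.transform import Rotation as R
M=R.from_euler("xyz",s["tcp_rot"],degrees=True).as_matrix();print("tip",s["tool_pos"]+M@[106,0,-19])
```

```text
[ 602.69902146 -169.51505759  228.93292543] [-179.99404933   40.15044282  163.0580804 ] [ 0.19663336 -0.05423289  0.54956388]
tip [ 513.47490475 -142.3333142   175.10718973]
```

View pics/dip2.png

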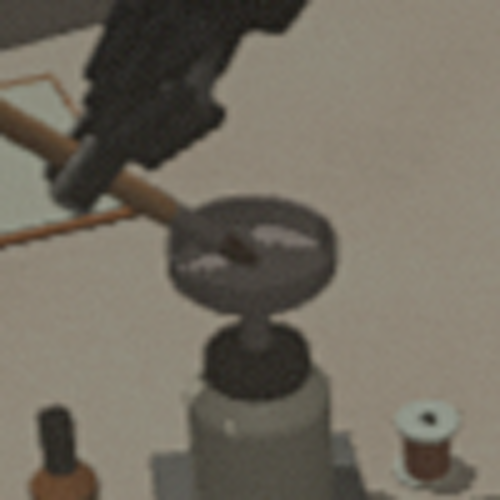

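The bristle tip is inside the dish near its centre, with the dish still up. I'll go 2 mm deeper for margin, then raise and return.

Emit:
apply_moves(
  targets=[
    [1.3,0,1.5,0,0,0,1],
    [0,0,0,0,0,0,1],
    [0,0,0,0,0,0,1],
    [0,0,0,0,0,0,1],
    [-6.5,0,-7.6,0,0,0,1],
    [-6.5,0,-7.6,0,0,0,1],
    [-6.5,0,-7.6,0,0,0,1],
    [-5.7,0,-6.9,0,0,0,1],
    [-5.7,0,-6.8,0,0,0,1],
    [0,0,0,0,0.1,0,1],
    [0,0,0,0,0.1,0,1],
    [0,0,0,0,0.1,0,1],
    [0,0,0,0,0.1,0,1],
    [0,0,0,0,0.1,0,1],
    [0,0,0,0,0.1,0,1],
    [0,0,0,0,0.1,0,1],
    [0,0,0,0,0,0,1],
    [0,0,0,0,0,0,1],
  ],
)

```text
time: 28.9
tool_pos: [602.7, -169.5, 274.1]
tcp_rot: [180.0, 0.1, 163.1]
ft_force: [-0.6, -0.2, 0.0]
finger_gap: 14.3
grip_force: 39.0
```

Emit:
apply_moves(
  targets=[
    [20.6,38.8,3,0,0,0,1],
    [20.6,38.8,3,0,0,0,1],
    [20.6,38.8,3,0,0,0,1],
    [20.6,38.8,3,0,0,0,1],
    [20.6,38.8,3,0,0,0,1],
    [20.6,38.8,3,0,0,0,1],
    [20.6,38.8,3,0,0,0,1],
    [20.6,38.8,3,0,0,0,1],
    [0,0,0,0,0,0,1],
    [0,0,50,0,0,0,1],
    [0,0,50,0,0,0,1],
    [0,0,50,0,0,0,1],
    [0,0,0,0,0,0,1],
    [0,0,0,0,0,0,1],
    [0,0,0,0,0,0,1],
  ],
)

```text
time: 30.78
tool_pos: [537.7, 175.8, 103.7]
tcp_rot: [179.8, 0.3, 163.0]
ft_force: [0.3, -0.4, 0.1]
finger_gap: 14.4
grip_force: 39.1
```

Run:
```python
from h import *
C=optics.get_calibration("wrist");im=optics.snapshot("wrist");cv2.imwrite("pics/w3.png",im[:,:,::-1])
s=sensors.sense();print(s["tool_pos"],s["tcp_rot"],s["finger_gap"],s["grip_force"])
```

```text
[537.44468785 175.79503471 103.34916136] [179.85643586   0.25374795 163.04711926] 14.745399691628457 39.09839451313019
```

View pics/w3.png

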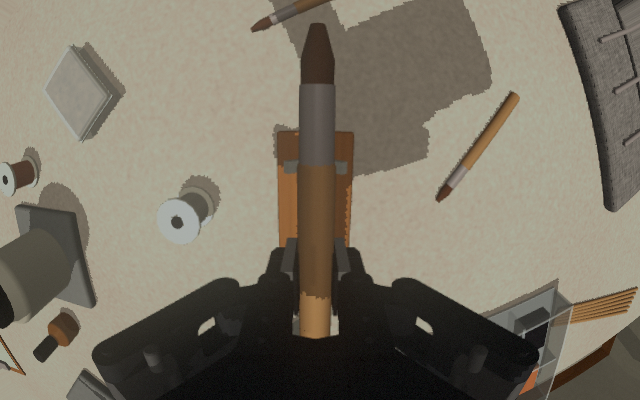

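The brush sits in the hand as before: tip at (317,24), with the cradle posts at (285,168) and (347,168) either side of it. I'll lower it onto the cradles.

Emit:
apply_moves(
  targets=[
    [0,0,25,0,0,0,1],
    [0,0,25,0,0,0,1],
    [0,0,12,0,0,0,1],
    [0,0,6,0,0,0,1],
    [0,0,2,0,0,0,1],
    [0,0,0,0,0,0,1],
    [0,0,0,0,0,0,1],
  ],
)

```text
time: 31.7
tool_pos: [536.0, 175.6, 31.0]
tcp_rot: [180.0, 0.1, 163.1]
ft_force: [0.2, -0.2, -0.5]
finger_gap: 14.8
grip_force: 39.1
```

Emit:
apply_moves(
  targets=[
    [0,0,1.5,0,0,0,1],
    [0,0,1.5,0,0,0,1],
    [0,0,0,0,0,0,1],
    [0,0,0,0,0,0,1],
  ],
)

```text
time: 32.2
tool_pos: [536.0, 175.9, 28.1]
tcp_rot: [179.9, 0.0, 163.0]
ft_force: [-2.1, 0.7, 6.3]
finger_gap: 14.9
grip_force: 39.8
```

It is seated at the same height and load as at the grasp. I'll release it gently and withdraw.

Emit:
apply_moves(
  targets=[
    [0,0,0,0,0,0,0.8],
    [0,0,0,0,0,0,0.75],
    [0,0,0,0,0,0,0.65],
    [0,0,0,0,0,0,0.5],
    [0,0,0,0,0,0,0.5],
    [0,0,0,0,0,0,0.5],
    [0,0,-5,0,0,0,0.5],
    [0,0,-15,0,0,0,0.5],
    [0,0,-30,0,0,0,0.5],
    [0,0,-50,0,0,0,0.5],
    [0,0,-50,0,0,0,0.5],
    [0,0,-50,0,0,0,0.5],
    [0,0,0,0,0,0,0.5],
    [0,0,0,0,0,0,0.5],
  ],
)

```text
time: 33.95
tool_pos: [535.5, 175.5, 228.0]
tcp_rot: [180.0, 0.1, 163.1]
ft_force: [0.1, -0.3, -0.6]
finger_gap: 42.8
grip_force: 0.0
```

Run:
```python
from h import *
C=optics.get_calibration("wrist");im=optics.snapshot("wrist");cv2.imwrite("pics/w4.png",im[:,:,::-1])
np.savez("w4.npz",K=C["camera_matrix"],T=C["pose"])
s=sensors.sense();print(s["tool_pos"],s["tcp_rot"],s["finger_gap"],s["grip_force"],s["time"])
```

```text
[534.90392002 175.35839085 226.6677388 ] [-1.79971171e+02 -4.77002944e-02  1.63052091e+02] 42.80983958395164 0.0 34.0
```

View pics/w4.png

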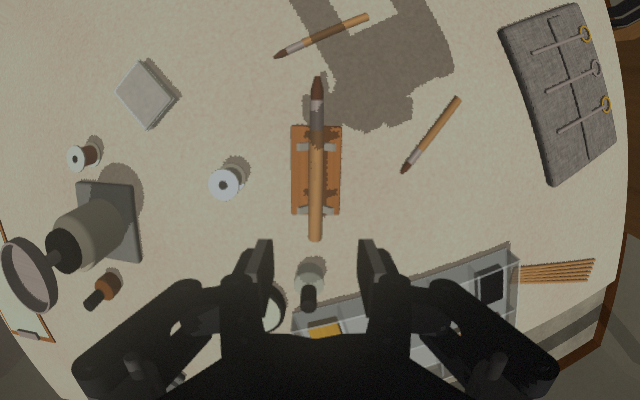

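The brush lies in both cradles exactly as before, from tip (317,78) to handle end (316,240). The dish is up and the bystanders are in place, so I'm handing in.

```bash
python3 -c "
from bench import r
print(r.hand_in())"
```

```text
the job is handed in; nothing more can be done
None
```

The job is handed in, though no verdict came back: the dish was pressed to its stop at about 11 N and sprang back up, the bristles were dipped about 14 mm below the rim, and the brush is back in both cradles with nothing else moved.

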